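# Clamp a glued brooch finger-tight in the bench screw press

### The job

A freshly glued brooch lies under the foot of the small bench screw press. With a fingertip, push the press's cross arm round clockwise (seen from above) until the foot has come down on the brooch and is finger-tight, and leave it clamped so. Do not grip the cross arm or force it, and do not disturb the brooch or the things standing round the press.

Things in the scene. Friction and masses are not known exactly. Their poses are not given: they have to be found in the camera images.
- press: Two-column bench screw press, bolted down: base 150 x 210 x 22 mm; crosshead 56 x 205 mm, its top 190 mm above the bench (column nuts 198, brass screw nut 204 mm). 18 mm columns 78 mm either side of the screw along its y axis. Origin: on the bench under the screw axis, z up. Rubber-faced bed 72 mm across at the centre, 40 mm above the bench. Nothing stands above the crosshead but the arm.
- crossarm: Cross arm: level steel bar 14 mm thick, 230 mm long, a 28 mm black ball on each end, across the top of the vertical screw (hub 40 mm across, top 23 mm above the bar's axis). Origin: where bar and screw axes cross; x along the bar, z up. Turned clockwise seen from above it sinks 48 mm a turn together with the foot: 255 mm above the bench fully raised, about 235 mm when clamped. Stays where left.
- push_a (a point): Point on the bar's axis 80 mm from the screw axis, on the arm's +x half, inboard of the ball: a good place to push, square to the bar. Pushed here the arm turns freely at about 1 N; once the foot meets the brooch the resistance climbs: some 4 N more for every 2.5 mm of push; 6 to 9 N here is finger-tight.
- push_b (a point): The same point on the other (-x) half of the bar.
- foot: Pressure foot under the screw: round, rubber-faced, 44 mm across, carried by a steel guide bar that slides on the columns; it moves up and down and does not turn. Origin: centre of its flat underside, 70 mm above the bench fully raised.
- brooch: The glued brooch, round, brass rim 38 mm across with a low red domed stone, 10 mm high in all, flat 20 mm wide on top, 40 g, lying loose on the bed within 5 mm of the screw axis. Origin: centre of its underside, 40 mm above the bench.
- paint_jar: Bystander: loose closed paint jar 42 mm across, 58 mm high, standing on the bench near the press. Origin: centre of its underside.
- lacquer_bottle: Bystander: loose brown lacquer bottle 48 mm across, 100 mm high, standing beside the press. Origin: centre of its underside.
- work_ring: Bystander: loose dark steel ring 56 mm across, 18 mm high, lying on the bench near the press. Origin: centre of its underside.

How it is judged:
By the outcome, as a careful person would: the job done as asked, in the order asked, and still so for the second after the job is handed in, with the robot touching nothing.
It also fails if it takes over 40 s, if anything falls off the work surface, if the arm or the gripper's body presses on something with over 40 N, if the wrist force passes 120 N, or if a joint passes its speed limit or range.

### The arm

A 6-joint arm with a two-finger parallel gripper is mounted at the origin on the work surface. World frame = base frame: x ahead of the robot, y to its left, z up, the work surface at z = 0. Lengths are in m, angles in rad, forces in N, time in s.
With the tool pointing down it reaches from about 0.325 to 0.775 m from the base axis. Payload 5.5 kg.
Tool frame: the origin (TCP) lies at the centre of the arm's flange, where the gripper is bolted on; the fingertips stand 182 mm ahead of it and the grasp point (between the pads) lies hold_point_z ahead of it (hold_point_z is the distance from the TCP to the grasp point, in m); z points along the fingers, y is the line along which they close (so a half turn about z gives the same grasp; the last joint's range is limited). The gripper opens to 88 mm and grips with 3 to 60 N. Pads are 20 mm wide; open, the fingers measure 115 mm over their backs; the gripper's body (75 mm by 178 mm) begins 61 mm behind the grasp point.
Start: joints at [1.273, 0.091, 1.231, -0, 1.82, -0.057], TCP at [0.143, 0.583, 0.405] pointing down, gripper open.
Joint ranges: [-2.87, 2.87], [-0.86, 2.18], [0.17, 2.46], [-1.51, 4.65], [0.06, 2.69], [-2.65, 2.65]. Speed limits (rad/s): [2.57, 2.57, 3.01, 3.14, 3.14, 3.14].

### API

Orientations are given as [roll, pitch, yaw] about the fixed x, y, z axes, in that order (R = Rz(yaw) Ry(pitch) Rx(roll)).
In Python, from station import * gives the robot as it stands.
- The arm moves only by the shell command python3 -m pendant 'ROWS'. ROWS is text: rows parted by semicolons, each of 7 numbers parted by spaces: the shift along the tool's x, y, z in cm, then the turn, a rotation vector about the tool's x, y, z in rad, then the finger opening in cm, from 0 to 8.78. A call has 1 to 8 rows; each row shifts and turns the commanded pose from where the row before left it, along the tool's axes as they then stand; what a row does not reach is not made up. A row lasts 1/8 s, in which the tool goes at most 62.5 mm and 10.7 degrees, less where a joint would pass 70% of its speed; a pose out of reach is approached as far as the arm can. A call is refused whole if a number of a shift passes 6.25 or a number of a turn 0.188, either way. A call with a gripper value outside its range is refused whole. The fingers move at their own pace and stop on an object; the grip force is fixed at half the most. Time passes only in rows, so rows that do not move let the fingers close. It gives the time, the measured TCP pose, the force, the opening and the grip force at its end, in the units of the state.
- get_obs(): the state, without advancing time (a new reading comes with each control period).
- snapshot(name): name is "scene" or "top" or "wrist"; returns (picture, depth): 420x560x3 uint8, red, green, blue; 420x560 float32, m along the optical axis (not along the pixel's ray), 0 where there is no reading.
- camera_params(name): a dict with "camera_matrix" (3x3 intrinsics, pixels), "R" (3x3) and "t" (3): a world point X has camera coordinates R X + t. Camera axes: x right, y down, z forward; pixel columns grow to the right and rows downward; lengths in m; the calibration is good to about 2 mm. A picture is of the moment at which its call begins: read the wrist's pose just before it. camera_params takes no time and is no camera call; for the wrist camera it gives the pose at the moment of the call.
- close_job(): hands the job in; it is judged then, once.
Trained networks look in the newest picture that a camera, given by its name, has taken for a name from the list of things; names that differ only in an ending like _2 or _b are one class to them, and where a whole thing is asked for, a point or a joint stands for the part that bears it (a point fixed in the world has none). Each returns a list of dicts, best first, with "p" (0 to 1); they miss things now and then, are a little off and sometimes report something else, mostly with a low value. They report only what shows in the picture. A call takes as long as a camera call.
- recognise(camera, label): "xyz" ([x, y, z] in m, in world coordinates, good to about 4 mm: the middle of the surface that is visible of it).
- landmark_of(camera, label): "xyz" ([x, y, z] in m, in world coordinates, good to about 4 mm: a listed point, or the origin of a listed thing).
The state is a dict: "clock": time; "qpos": joint angles; "dq": joint speeds; "joint_efforts": joint torques, N m; "ee_pos": TCP position; "orientation": TCP orientation; "wrist_force": force on the tool from outside, world axes, zero at the start; "ft_torque": the same for the moment, N m; "finger_gap": opening from 0.0 (shut) to 1.0 (fully open); "finger_force": force on a finger pad.
Only numpy, scipy, OpenCV 4.12 (cv2) and the standard library are available. Lean on these libraries where they do the work, as an engineer would, in place of code of your own. Each camera call takes 0.05 s, during which the arm holds its last target. There are 200 camera calls.

## Working session

There is one attempt and no reset: what is moved stays moved. The work goes in short steps, Python scripts to look and compute and a shell command to move; the robot and the scene stay as the last step left them, time stands still between calls to the robot, and variables do not carry over. Pictures are saved under pics/ and viewed, at most 10 in all, crops included, and the job is handed in when it is done.

```bash
mkdir -p pics; python3 - <<'E'
from station import *
import cv2
o=get_obs();print(o)
for c in ["scene","top"]:
    p,d=snapshot(c);cv2.imwrite(f"pics/{c}0.png",p[:,:,::-1])
    for l in ["press","crossarm","foot","brooch","paint_jar","lacquer_bottle","work_ring"]:
        r=landmark_of(c,l);print(c,l,[(x['p'],x['xyz']) for x in r[:2]])
    for l in ["push_a","push_b"]:
        r=landmark_of(c,l);print(c,l,[(x['p'],x['xyz']) for x in r[:3]])
E
```

```text
{'clock': 0.0, 'qpos': array([ 1.27326973e+00,  9.18281417e-02,  1.23183718e+00, -1.64660666e-05,
        1.81981703e+00, -5.66965072e-02]), 'dq': array([ 0.00035378, -0.00104752,  0.00053302, -0.00051481, -0.00055405,
        0.00147479]), 'joint_efforts': array([ 5.53533641e-05, -4.46449220e+01, -4.06443179e+01,  6.97284169e-02,
        2.94166803e-02, -1.46218495e-04]), 'ee_pos': array([0.14312242, 0.582732  , 0.40355246]), 'orientation': array([-3.13970508e+00, -9.11420633e-05,  2.90075844e+00]), 'wrist_force': array([ 0.40001371, -0.64183083, -0.03065813]), 'ft_torque': array([-0.05216277, -0.00757705, -0.02614852]), 'finger_force': 0.0, 'finger_gap': 0.9986138849095708}
scene press [(0.6, [0.5882, -0.033, -0.0017]), (0.4, [0.4645, 0.0656, -0.0053])]
scene crossarm [(0.84, [0.5845, -0.0329, 0.2413])]
scene foot [(0.64, [0.5884, -0.031, 0.0596])]
scene brooch [(0.2, [0.5847, -0.0293, 0.0015])]
scene paint_jar [(0.78, [0.4675, 0.0659, -0.0029]), (0.38, [0.5777, -0.1141, 0.2425])]
scene lacquer_bottle [(0.91, [0.5624, -0.2115, -0.0003])]
scene work_ring [(0.97, [0.4484, -0.1165, -0.0046])]
scene push_a [(0.92, [0.595, 0.0454, 0.2432]), (0.64, [0.5775, -0.1144, 0.2418])]
scene push_b [(0.92, [0.595, 0.0454, 0.2432]), (0.64, [0.5775, -0.1144, 0.2418])]
top press [(0.94, [0.5849, -0.0364, 0.0043])]
top crossarm [(0.75, [0.5883, -0.0288, 0.2424])]
top foot []
top brooch []
top paint_jar [(0.63, [0.47, 0.0691, 0.0036])]
top lacquer_bottle [(0.86, [0.5617, -0.2099, 0.0003])]
top work_ring [(0.85, [0.4458, -0.1162, -0.0008])]
top push_a [(0.81, [0.5797, -0.1116, 0.2418]), (0.57, [0.5959, 0.0474, 0.2426])]
top push_b [(0.81, [0.5797, -0.1116, 0.2418]), (0.57, [0.5959, 0.0474, 0.2426])]
```

View pics/scene0.png

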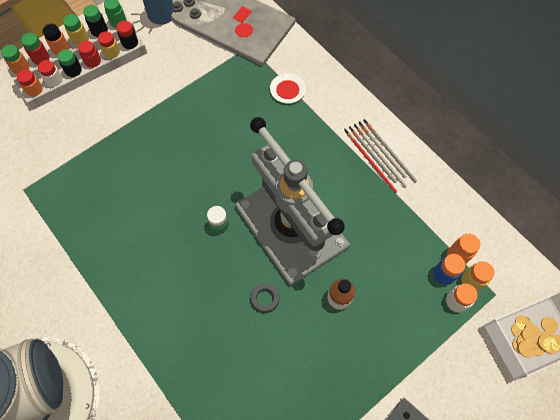

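View pics/top0.png

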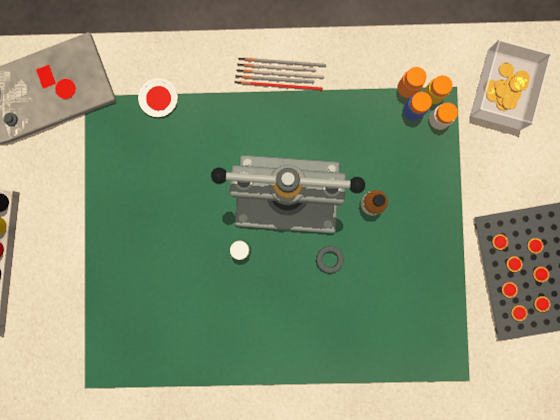

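Scene picture: press at about (292,205), with the bar running from the ball at (258,125) to the ball at (336,227). The jar (217,217), ring (265,297) and bottle (341,293) are all well below bar height. The top picture agrees: balls at (219,175) and (358,184), so the bar lies nearly along world y. I'll push the +y half towards +x. First I'll refine the bar's line and height from depth.

```bash
cat > h.py <<'E'
from station import *
import numpy as np, cv2
from scipy.spatial.transform import Rotation as Ro
def cloud(c):
    p,d=snapshot(c);k=camera_params(c);v,u=np.nonzero(d>0);z=d[v,u]
    K=np.array(k["camera_matrix"]);X=np.stack([(u-K[0,2])/K[0,0]*z,(v-K[1,2])/K[1,1]*z,z],1)
    return (X-np.array(k["t"]))@np.array(k["R"]),p[v,u]
def to(pos,yaw):
    "tool-frame shift cm and turn from the measured pose to pos,yaw (pointing down)"
    o=get_obs();R=Ro.from_euler('xyz',o["orientation"]);T=Ro.from_euler('xyz',[np.pi,0,yaw])
    return (R.inv().apply(np.array(pos)-o["ee_pos"])*100).round(2),(R.inv()*T).as_rotvec().round(3)
def bar(c,ctr=(.587,-.032)):
    X,_=cloud(c);r=np.hypot(*(X[:,:2]-ctr).T)
    B=X[(r>.03)&(r<.095)&(X[:,2]>.22)&(X[:,2]<.28)];m=B[:,:2].mean(0)
    a=np.linalg.svd(B[:,:2]-m,full_matrices=False)[2][0];a*=np.sign(a[1])
    H=X[(r<.03)&(X[:,2]>.22)]
    print(c,len(B),"mean",m.round(4),"tilt cw from +y deg",np.degrees(np.arctan2(a[0],a[1])).round(1),"bar z95",np.percentile(B[:,2],[50,90,98]).round(4),
      "hub top",np.percentile(H[:,2],[50,90,98]).round(4),H[H[:,2]>np.percentile(H[:,2],60)][:,:2].mean(0).round(4))
E
python3 - <<'E'
from h import *
bar("top");bar("scene")
print(to((.50,.06,.405),1.676))
E
```

```text
top 662 mean [ 0.585  -0.0321] tilt cw from +y deg 5.3 bar z95 [0.2484 0.2507 0.2523] hub top [0.2576 0.2659 0.2677] [ 0.5851 -0.0317]
scene 603 mean [ 0.5843 -0.0369] tilt cw from +y deg 5.3 bar z95 [0.2488 0.251  0.252 ] hub top [0.2575 0.2661 0.2675] [ 0.5848 -0.0344]
(array([-4.713e+01, -4.225e+01, -3.000e-02]), array([0.   , 0.   , 1.225]))
```

```bash
python3 -m pendant '-3.9 -3.5 0 0 0 0 0;-3.9 -3.5 0 0 0 0 0;-3.9 -3.5 0 0 0 0 0;-3.9 -3.5 0 0 0 0 0;-3.9 -3.5 0 0 0 0 0;-3.9 -3.5 0 0 0 0 0' && python3 -m pendant '-3.9 -3.5 0 0 0 0.17 0;0 0 0 0 0 0.18 0;0 0 0 0 0 0.18 0;0 0 0 0 0 0.18 0;0 0 0 0 0 0.18 0;0 0 0 0 0 0.18 0;0 0 0 0 0 0.18 0;0 0 0 0 0 0.17 0'
python3 -c "
from h import *
print(to((.50,.05,.397),1.478),get_obs()['ee_pos'],get_obs()['qpos'],get_obs()['clock'],get_obs()['wrist_force'])"
```

```text
clock: 1.85
ee_pos: [0.3208, 0.3214, 0.4048]
orientation: [3.141, 0.001, 2.901]
wrist_force: [0.9, -0.2, -0.3]
finger_gap: 0.357
finger_force: 0.0
clock: 2.85
ee_pos: [0.3497, 0.2796, 0.4048]
orientation: [3.141, -0.0, 1.475]
wrist_force: [0.3, 0.3, -0.1]
finger_gap: 0.004
finger_force: 0.0
(array([-21.42,  17.15,   0.77]), array([ 0.   , -0.   , -0.003])) [0.34973205 0.27961873 0.40475681] [ 5.98430035e-01 -3.19705880e-01  1.61056810e+00  4.18111677e-05
  1.85043639e+00  6.94203386e-01] 2.85 [ 0.33445813  0.30992186 -0.13324189]
```

```bash
python3 -m pendant '-4.3 3.4 0.15 0 0 0 0;-4.3 3.4 0.15 0 0 0 0;-4.3 3.4 0.15 0 0 0 0;-4.3 3.4 0.15 0 0 0 0;-4.3 3.4 0.15 0 0 0 0;0 0 0 0 0 0 0'
python3 - <<'E'
from h import *
o=get_obs()
t=np.radians(5.3);c=np.array([.5855,-.0325]);a=np.array([np.sin(t),np.cos(t)]);n=np.array([np.cos(t),-np.sin(t)])
q=o['ee_pos'][:2]-c;print("along bar",q@a,"normal",q@n,o['ee_pos'],o['orientation'],o['wrist_force'])
p,d=snapshot("scene");cv2.imwrite("pics/s1.png",cv2.resize(p[80:300,180:400,::-1],None,fx=2.7,fy=2.7))
p,d=snapshot("wrist");cv2.imwrite("pics/w1.png",p[:,:,::-1])
E
```

```text
clock: 3.6
ee_pos: [0.5009, 0.0475, 0.3962]
orientation: [-3.14, 0.001, 1.476]
wrist_force: [-0.0, 0.8, 0.3]
finger_gap: 0.003
finger_force: 0.0
along bar 0.07183295900215263 normal -0.09159747243355375 [0.50092939 0.04748676 0.39624889] [-3.14024972e+00  8.29948965e-04  1.47568307e+00] [-0.04091303  0.7622533   0.28484255]
```

View pics/s1.png

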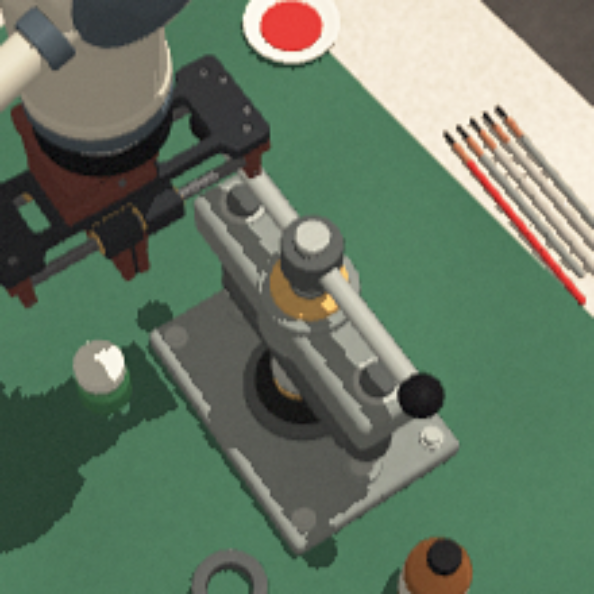

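View pics/w1.png

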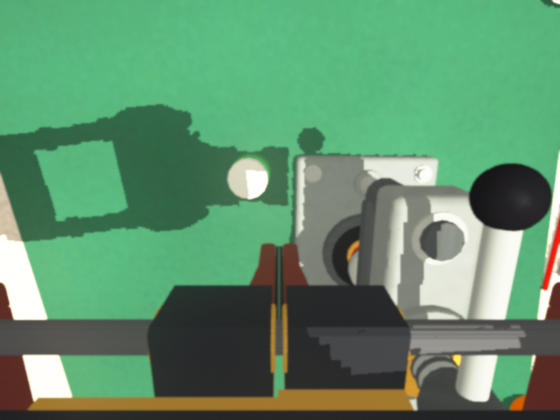

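Both views show the closed fingers on the near side of the +y half, clear of everything. The wrist view has the bar at about (500,300) and the ball at (510,195). Next I approach to just short of contact.

```bash
python3 -m pendant '0.8 3 0 0 0 0 0;0 3 0 0 0 0 0;0 0.3 0 0 0 0 0;0 0.2 0 0 0 0 0;0 0 0 0 0 0 0'; python3 -m pendant '0 0.2 0 0 0 0 0;0 0 0 0 0 0 0';python3 -m pendant '0 0.2 0 0 0 0 0;0 0 0 0 0 0 0';python3 -m pendant '0 0.2 0 0 0 0 0;0 0 0 0 0 0 0'
cat >> h.py <<'E'
def where():
    o=get_obs();c=np.array([.5855,-.0325]);y=o['orientation'][2];x=np.array([np.cos(y),np.sin(y)]);n=np.array([np.sin(y),-np.cos(y)])
    q=o['ee_pos'][:2]-c;print("tool angle cw",90-np.degrees(y),"along",q@x,"normal",q@n,"F push",o['wrist_force'][:2]@n,"F along",o['wrist_force'][:2]@x,o['wrist_force'],o['ee_pos'][2],o['clock'])
E
python3 -c "
from h import *
where();bar('top')"
```

```text
clock: 4.32
ee_pos: [0.5645, 0.0529, 0.3977]
orientation: [3.141, -0.0, 1.482]
wrist_force: [-0.1, -0.2, 0.0]
finger_gap: 0.002
finger_force: 0.0
clock: 4.58
ee_pos: [0.567, 0.0522, 0.3974]
orientation: [3.141, -0.0, 1.481]
wrist_force: [-0.2, -0.0, -0.6]
finger_gap: 0.006
finger_force: 0.0
clock: 4.82
ee_pos: [0.5693, 0.052, 0.3971]
orientation: [-3.142, 0.0, 1.481]
wrist_force: [0.4, -0.9, 0.6]
finger_gap: 0.008
finger_force: 0.0
clock: 5.08
ee_pos: [0.5713, 0.0518, 0.397]
orientation: [-3.141, 0.0, 1.481]
wrist_force: [0.8, 0.3, -0.2]
finger_gap: 0.005
finger_force: 0.0
tool angle cw 5.1602995974597405 along 0.08268492306668628 normal -0.02168325234192281 F push 0.7397808070405282 F along 0.4017592035878624 [ 0.77291768  0.33359312 -0.21256868] 0.39703639747606095 5.075
top 333 mean [ 0.5792 -0.0939] tilt cw from +y deg 5.1 bar z95 [0.2483 0.2508 0.2519] hub top [0.2665 0.6032 0.6087] [ 0.5816 -0.0098]
```

```bash
python3 -m pendant '0 0.3 0 0 0 0 0;0 0 0 0 0 0 0'; python3 -m pendant '0.1 0.8 0 0 0 0.1 0;0.1 0.8 0 0 0 0.1 0;0 0 0 0 0 0 0'
python3 -c "
from h import *
where();bar('top');where()"
```

```text
clock: 5.38
ee_pos: [0.5744, 0.0515, 0.397]
orientation: [-3.142, 0.0, 1.481]
wrist_force: [0.0, 0.7, -0.6]
finger_gap: 0.001
finger_force: 0.0
clock: 5.75
ee_pos: [0.5906, 0.0513, 0.3967]
orientation: [-3.141, 0.0, 1.282]
wrist_force: [0.0, -1.1, -0.1]
finger_gap: 0.005
finger_force: 0.0
tool angle cw 16.567779137878603 along 0.08176324927149167 normal -0.019054445538512536 F push 0.36609644347709835 F along -1.084220174649661 [ 0.04173252 -1.14359888 -0.06226676] 0.3967400555343761 5.75
top 328 mean [ 0.5687 -0.0903] tilt cw from +y deg 16.1 bar z95 [0.247  0.2494 0.2505] hub top [0.5728 0.6065 0.6096] [ 0.5875 -0.0098]
tool angle cw 16.503165933361544 along 0.0817184841898911 normal -0.019152304729249954 F push 0.9295464236345752 F along -0.2909148236254926 [ 0.80861318 -0.542985    0.89254025] 0.3969250956560165 5.8
```

```bash
python3 -m pendant '0.1 0.8 0 0 0 0.1 0;0.1 0.8 0 0 0 0.1 0;0 0 0 0 0 0 0'; python3 -c "
from h import *
where()";python3 -m pendant '0.1 0.8 0 0 0 0.1 0;0.1 0.8 0 0 0 0.1 0;0 0 0 0 0 0 0'
python3 -c "
from h import *
where();bar('top');where()"
```

```text
clock: 6.18
ee_pos: [0.6061, 0.0478, 0.3969]
orientation: [-3.141, 0.0, 1.083]
wrist_force: [0.0, 0.0, -0.8]
finger_gap: 0.008
finger_force: 0.0
tool angle cw 27.94784245670536 along 0.08055835482000025 normal -0.019462529761116655 F push -0.008218856282662095 F along 0.04030547490388532 [ 0.01162954  0.03945674 -0.76624197] 0.3969496836346284 6.175
clock: 6.55
ee_pos: [0.6207, 0.0412, 0.3971]
orientation: [-3.142, 0.0, 0.884]
wrist_force: [0.4, -0.3, 0.5]
finger_gap: 0.003
finger_force: 0.0
tool angle cw 39.35223245313846 along 0.07933137244251244 normal -0.019556656919275155 F push 0.4746719083056787 F along -0.017274956133873663 [ 0.35609217 -0.31434092  0.50339314] 0.39707590852876673 6.55
top 329 mean [ 0.5473 -0.0798] tilt cw from +y deg 37.4 bar z95 [0.2441 0.2463 0.2475] hub top [0.5774 0.6034 0.6078] [ 0.5966 -0.0137]
tool angle cw 39.30997337857788 along 0.0793508679978475 normal -0.019702658283162516 F push 0.464985035668061 F along -0.020289935443947242 [ 0.34691886 -0.31027419  0.48742073] 0.39718498976972727 6.6
```

```bash
python3 -m pendant '0.15 0.8 0 0 0 0.1 0;0.15 0.8 0 0 0 0.1 0;0 0 0 0 0 0 0'; python3 -c "
from h import *
where()";python3 -m pendant '0.08 0.4 0 0 0 0.05 0;0 0 0 0 0 0 0'
python3 -c "
from h import *
where();bar('top');where()"
```

```text
clock: 6.98
ee_pos: [0.6345, 0.0327, 0.3971]
orientation: [3.142, 0.0, 0.684]
wrist_force: [0.1, -0.4, 0.3]
finger_gap: 0.004
finger_force: 0.0
tool angle cw 50.8095459319089 along 0.0791681813340408 normal -0.019615296447292218 F push 0.3703645646217147 F along -0.14174799281256487 [ 0.12417169 -0.37662156  0.28281648] 0.3970916564856717 6.975
clock: 7.22
ee_pos: [0.6374, 0.0303, 0.3973]
orientation: [3.142, -0.0, 0.634]
wrist_force: [-1.3, 0.5, 0.3]
finger_gap: 0.002
finger_force: 0.0
tool angle cw 53.6511341379694 along 0.07907342004644723 normal -0.019822370030954408 F push -1.142236835818363 F along -0.763201012483333 [-1.29170384  0.46763443  0.26707094] 0.39733250654812524 7.225
top 357 mean [ 0.5444 -0.063 ] tilt cw from +y deg 50.4 bar z95 [0.2423 0.2446 0.2456] hub top [0.5634 0.5977 0.6035] [ 0.6036 -0.0212]
tool angle cw 53.6608759333218 along 0.07906792023177586 normal -0.019851412655949665 F push -0.35402717843563636 F along -0.7507689752912144 [-0.81454585 -0.15970086 -0.29486882] 0.3973834694516747 7.275
```

```bash
for i in 1; do python3 -m pendant '0.08 0.4 0 0 0 0.05 0;0 0 0 0 0 0 0'; done >/dev/null; python3 -c "
from h import *
where()"; python3 -m pendant '0.08 0.4 0 0 0 0.05 0;0 0 0 0 0 0 0' >/dev/null; python3 -c "
from h import *
where()"; python3 -m pendant '0.05 0.2 0 0 0 0.025 0;0 0 0 0 0 0 0'>/dev/null; python3 -c "
from h import *
where();bar('top');where()"
```

```text
tool angle cw 56.58365473183484 along 0.0790343422913401 normal -0.019782193145837037 F push 0.21663396478589958 F along -1.1061541734358518 [-0.80399228 -0.79000236 -0.007356  ] 0.3972515101103966 7.525
tool angle cw 59.45966647990424 along 0.07896768204702918 normal -0.019698255804545404 F push -0.35440254144307 F along 0.42064585516579917 [ 0.18220255  0.51898586 -0.64223241] 0.39720664730293564 7.775
tool angle cw 60.991830156092256 along 0.07900245690854617 normal -0.019736652926418435 F push -0.36258170132911627 F along 0.5034876578083164 [ 0.2644971   0.56125448 -0.19178163] 0.39714824591342757 8.025
top 395 mean [ 0.5507 -0.0515] tilt cw from +y deg 58.2 bar z95 [0.2414 0.2438 0.2452] hub top [0.5612 0.5931 0.5999] [ 0.6062 -0.0256]
tool angle cw 60.984671081605825 along 0.07899572958350007 normal -0.019729773112699762 F push -0.013933610707459137 F along 0.6431345166381455 [ 0.55565628  0.32413308 -0.19015052] 0.3971529966044797 8.075
```

```bash
python3 -m pendant '0.05 0.2 0 0 0 0.025 0;0 0 0 0 0 0 0'>/dev/null; python3 -c "
from h import *
where()"; python3 -m pendant '0.05 0.2 0 0 0 0.025 0;0 0 0 0 0 0 0' >/dev/null; python3 -c "
from h import *
where()"; python3 -m pendant '0.05 0.2 0 0 0 0.025 0;0 0 0 0 0 0 0'>/dev/null; python3 -c "
from h import *
where();bar('top');where()"
```

```text
tool angle cw 62.478383689112235 along 0.07905735932161963 normal -0.019645535095337847 F push -0.30436789179113277 F along -0.3772761263166223 [-0.47522556  0.0955916  -0.2071843 ] 0.39704909142334655 8.325
tool angle cw 63.920831272380596 along 0.079083411530603 normal -0.01960483148407672 F push -1.3601099992299772 F along 0.3416204495327975 [-0.29108234  1.37181442  0.4804078 ] 0.3971315785067824 8.575
tool angle cw 65.35502804911064 along 0.07910544100229519 normal -0.019564747286171406 F push -0.8761796831630234 F along -0.4303834645054641 [-0.7565414   0.61690021 -0.51249438] 0.3971529456804322 8.825
top 386 mean [ 0.5539 -0.0467] tilt cw from +y deg 63.1 bar z95 [0.2408 0.2431 0.2446] hub top [0.5591 0.5894 0.5958] [ 0.6068 -0.0287]
tool angle cw 65.33050711894658 along 0.07910605570679924 normal -0.019589583213840966 F push -0.18241514889708657 F along -0.13729695883087434 [-0.20090297  0.10846076 -0.22052454] 0.3971955555438678 8.875
```

```bash
python3 -m pendant '0.05 0.2 0 0 0 0.025 0;0 0 0 0 0 0 0'>/dev/null; python3 -c "
from h import *
where()"; python3 -m pendant '0.05 0.2 0 0 0 0.025 0;0 0 0 0 0 0 0' >/dev/null; python3 -c "
from h import *
where()"; python3 -m pendant '0.05 0.2 0 0 0 0.025 0;0 0 0 0 0 0 0'>/dev/null; python3 -c "
from h import *
where()"
```

```text
tool angle cw 66.78738233125691 along 0.07914502827244259 normal -0.019592380240113467 F push -0.256293988713761 F along -0.3454375472288982 [-0.4184907   0.09939438 -0.47903007] 0.3971436085636288 9.125
tool angle cw 68.207625469802 along 0.07918179307008093 normal -0.01970684741237452 F push -1.5991471073951886 F along -1.0203514455625604 [-1.54110646  1.10606483 -0.76098889] 0.39710119124064525 9.375
tool angle cw 69.60403482478108 along 0.07922321000688282 normal -0.020068443903601855 F push -5.067865498683383 F along -1.1884443364886905 [-2.88011839  4.33596341 -1.00843482] 0.3969636229933404 9.625
```

```bash
python3 -m pendant '0.03 0.12 0 0 0 0.013 0;0 0 0 0 0 0 0;0 0 0 0 0 0 0'>/dev/null; python3 -c "
from h import *
where();snapshot('top');where();snapshot('top');where();snapshot('top');where()"
```

```text
tool angle cw 70.29228066778703 along 0.07927294860791831 normal -0.020184943034872664 F push -6.44769771970337 F along -1.5640574864959882 [-3.64674916  5.54258985 -0.90191824] 0.39689629759001865 10.0
tool angle cw 70.29364033995654 along 0.07925597354542817 normal -0.020171113622154555 F push -6.167601372061533 F along -2.418569958045706 [-4.35663555  4.99084302 -0.91011894] 0.3969258087299734 10.05
tool angle cw 70.29316377713494 along 0.07925589814944901 normal -0.020177642289017233 F push -6.133921424794383 F along -1.8795599055364458 [-3.83787952  5.14085774 -0.61191269] 0.3969259955507647 10.1
tool angle cw 70.29547418610693 along 0.07925681936075268 normal -0.020168429618003813 F push -6.598478861482439 F along -1.40330028029155 [-3.54593515  5.73894754 -0.58952028] 0.3969251819169475 10.15
```

```bash
python3 -m pendant '0.02 0.09 0 0 0 0.01 0;0 0 0 0 0 0 0;0 0 0 0 0 0 0'>/dev/null; python3 -c "
from h import *
where();snapshot('top');where();snapshot('top');where();bar('top')"
```

```text
tool angle cw 70.84221255838719 along 0.07926509707279389 normal -0.02033895434683029 F push -7.263130191128241 F along -2.748374171955311 [-4.979712    5.95895034  0.14700649] 0.3968948298387396 10.525
tool angle cw 70.8387836463155 along 0.07928404435819339 normal -0.020348176942487157 F push -6.629250109032585 F along -1.634242861480358 [-3.71960479  5.72557831 -0.15793624] 0.39688527176520816 10.575
tool angle cw 70.838782792741 along 0.07928245689153626 normal -0.020372923680553014 F push -7.628243472590709 F along -2.1448987012756797 [-4.52986668  6.50161494 -0.86737556] 0.39689346993031327 10.625
top 321 mean [ 0.5595 -0.042 ] tilt cw from +y deg 67.7 bar z95 [0.2401 0.2426 0.2436] hub top [0.5563 0.5821 0.5902] [ 0.6072 -0.0338]
```

About 7.2 N, which is finger-tight. Now I back straight off from the bar and rise.

```bash
python3 -m pendant '0 -0.5 0 0 0 0 0;0 -2 0 0 0 0 0;0 -4 0 0 0 0 0;0 -5 0 0 0 0 0;0 -4 -3 0 0 0 0;0 -3 -5 0 0 0 0;0 0 0 0 0 0 0'
python3 - <<'E'
from h import *
where();bar('top')
for c in ("scene","top"):
    p,d=snapshot(c);cv2.imwrite(f"pics/{c}2.png",p[:,:,::-1])
    for l in ["foot","brooch","paint_jar","lacquer_bottle","work_ring"]:
        print(c,l,[(x['p'],x['xyz']) for x in landmark_of(c,l)[:1]])
cv2.imwrite("pics/s2.png",cv2.resize(snapshot("scene")[0][80:320,180:420,::-1],None,fx=2.4,fy=2.4))
E
```

```text
clock: 11.55
ee_pos: [0.5917, 0.1891, 0.4834]
orientation: [3.141, -0.01, 0.336]
wrist_force: [-0.1, -0.9, -0.4]
finger_gap: 0.005
finger_force: 0.0
tool angle cw 70.73415188083851 along 0.07901501033582002 normal -0.2071416169840478 F push 0.7854782592341184 F along -0.41132185343562316 [-0.12911698 -0.87720612 -0.37689396] 0.48344190896078687 11.55
top 644 mean [ 0.5853 -0.031 ] tilt cw from +y deg 66.6 bar z95 [0.2404 0.2429 0.244 ] hub top [0.2495 0.2579 0.2598] [ 0.5847 -0.0305]
scene foot [(0.65, [0.5877, -0.0315, 0.0519])]
scene brooch []
scene paint_jar [(0.85, [0.4672, 0.0661, -0.0041])]
scene lacquer_bottle [(0.87, [0.5649, -0.2111, -0.002])]
scene work_ring [(0.91, [0.4502, -0.1174, 0.0002])]
top foot []
top brooch []
top paint_jar [(0.88, [0.4701, 0.0697, 0.0031])]
top lacquer_bottle [(0.59, [0.5639, -0.21, 0.0013])]
top work_ring [(0.74, [0.4474, -0.1145, -0.0004])]
```

View pics/s2.png

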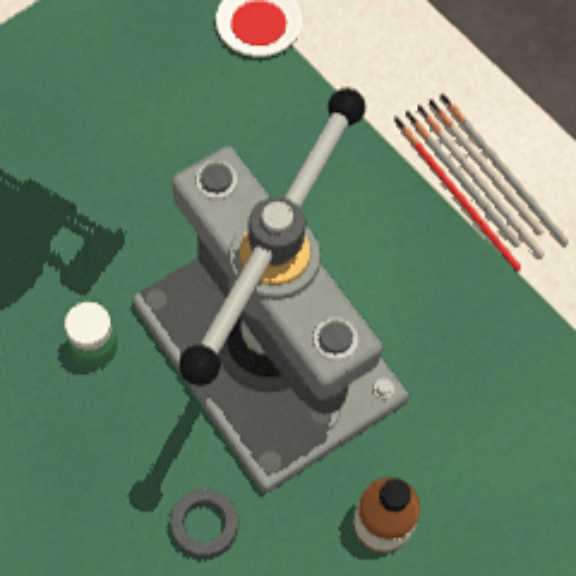

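The picture shows the bar turned and the robot clear, with jar, ring and bottle unmoved. The bar reads 1° less than it did under load, so I'll check for spring-back by measuring the same half of the bar.

```bash
python3 - <<'E'
from h import *
c=np.array([.587,-.032])
for k in range(3):
    X,_=cloud("top");r=np.hypot(*(X[:,:2]-c).T)
    for s in (-1,1):
        B=X[(r>.03)&(r<.095)&(X[:,2]>.22)&(X[:,2]<.28)&((X[:,0]-c[0])*s>0)];m=B[:,:2].mean(0);a=np.linalg.svd(B[:,:2]-m,full_matrices=False)[2][0]
        print(s,len(B),m.round(4),np.degrees(np.arctan(a[0]/a[1])).round(2))
E
```

```text
-1 326 [ 0.5291 -0.0554] 66.54
1 317 [ 0.6435 -0.0058] 66.77
-1 327 [ 0.5291 -0.0553] 66.38
1 317 [ 0.6435 -0.0058] 66.94
-1 327 [ 0.5291 -0.0553] 66.47
1 318 [ 0.6434 -0.0058] 66.56
```

Inconclusive, because the loaded view was partly hidden. I'll check by touch: return to just short of the final push pose and feel where contact begins.

```bash
python3 -m pendant '0 3 5 0 0 0 0;0 4 3 0 0 0 0;0 4 0 0 0 0 0;0 4 0 0 0 0 0;0 2 0 0 0 0 0;0 0.9 0 0 0 0 0;0 0 0 0 0 0 0'>/dev/null; python3 -c "
from h import *
where();y=np.radians(19.16);x=np.array([np.cos(y),np.sin(y)]);n=np.array([np.sin(y),-np.cos(y)])
p=np.array([.5855,-.0325])+.07928*x-.0234*n
print(to([*p,.397],y))"
```

```text
tool angle cw 70.92396347218552 along 0.07940839560781222 normal -0.02571641746633829 F push -0.6911882924098273 F along -0.5242081092291805 [-0.72131757  0.48190908 -0.6870551 ] 0.39716556469181286 13.275
(array([-0.02,  0.22,  0.02]), array([-0.   , -0.   , -0.001]))
```

```bash
W='from h import *
where();snapshot("top");where()'
python3 -m pendant '0 0.25 0 0 0 0 0;0 0 0 0 0 0 0'>/dev/null; python3 -c "$W"
python3 -m pendant '0 0.1 0 0 0 0 0;0 0 0 0 0 0 0'>/dev/null; python3 -c "$W"
python3 -m pendant '0 0.06 0 0 0 0 0;0 0 0 0 0 0 0'>/dev/null; python3 -c "$W"
```

```text
tool angle cw 70.87106673417131 along 0.0794179403162622 normal -0.023651734151708268 F push -0.0034964712421196643 F along 0.7141632031605388 [0.67358387 0.23733115 0.42462694] 0.39730401186711134 13.525
tool angle cw 70.8737898942651 along 0.07941248913862677 normal -0.02358273690973942 F push -0.5566788111678418 F along -0.016210512688876605 [-0.19771157  0.52063828  0.05743685] 0.3972824352852262 13.575
tool angle cw 70.85564180262952 along 0.07941279699955087 normal -0.022632113130829714 F push -4.665367177073935 F along 0.1987245787656972 [-1.34227008  4.47252204  1.08217307] 0.39728542132858513 13.825
tool angle cw 70.86270588348313 along 0.0794290258321991 normal -0.022595469856628626 F push -3.9519340724940255 F along 1.8319996057687309 [0.43518146 4.33412304 0.94173811] 0.39724336947035227 13.875
tool angle cw 70.86670039566968 along 0.07947396584016385 normal -0.02189962122216344 F push -5.737129219902243 F along 0.5518477212400665 [-1.35907897  5.60107953  0.41332242] 0.3972374301345245 14.125
tool angle cw 70.86731039772137 along 0.07947801738881194 normal -0.021902412632525313 F push -5.255563393923806 F along 0.6034074420252814 [-1.15247111  5.16302794  1.06899082] 0.3971782942090675 14.175
```

Contact starts about 3 mm earlier than where I left it, so the arm sprang back partway when I released it quickly. I'll re-tighten to about 8 N, hold, then let go slowly while watching the force.

```bash
W='from h import *
where();snapshot("top");where()'
python3 -m pendant '0.02 0.1 0 0 0 0.01 0;0 0 0 0 0 0 0'>/dev/null; python3 -c "$W"
python3 -m pendant '0.02 0.09 0 0 0 0.01 0;0 0 0 0 0 0 0;0 0 0 0 0 0 0;0 0 0 0 0 0 0'>/dev/null; python3 -c "$W"
```

```text
tool angle cw 71.42555823140984 along 0.07949101459446839 normal -0.021911131386563077 F push -6.100039267730623 F along 0.24274680001757698 [-1.7129829   5.85961557  1.37444691] 0.3971752358662755 14.425
tool angle cw 71.42427897513822 along 0.07948181613962498 normal -0.02189757274186664 F push -6.4484660094458075 F along 1.206133558943019 [-0.91091008  6.49674648  0.1891061 ] 0.39719438224874193 14.475
tool angle cw 71.96755830341485 along 0.07948171692325676 normal -0.022056724265417695 F push -8.576505314551836 F along -0.36888091674376544 [-3.00566593  8.04105023  0.52118863] 0.3971519670138486 14.975
tool angle cw 71.96816877589964 along 0.07948588905735343 normal -0.022048159902568292 F push -7.507389755260523 F along -0.48181773877522116 [-2.78203044  6.98951757  0.30062187] 0.39712949458144176 15.025
```

```bash
W='from h import *
where();snapshot("top");where()'
python3 -m pendant '0 -0.04 0 0 0 0 0;0 0 0 0 0 0 0'>/dev/null; python3 -c "$W"
python3 -m pendant '0 -0.04 0 0 0 0 0;0 0 0 0 0 0 0'>/dev/null; python3 -c "$W"
python3 -m pendant '0 -0.04 0 0 0 0 0;0 0 0 0 0 0 0'>/dev/null; python3 -c "$W"
```

```text
tool angle cw 71.98947071797788 along 0.07947711374213773 normal -0.0222374748303421 F push -7.275253970270565 F along 1.038937386773097 [-1.26141946  7.23999532  0.75561442] 0.397120975191929 15.275
tool angle cw 71.98903388039813 along 0.07947118114451239 normal -0.02222986452840728 F push -6.431215287720063 F along 0.5861992111768869 [-1.43105154  6.29732094  0.66837252] 0.3971288810895284 15.325
tool angle cw 72.00982199913231 along 0.07944685050630051 normal -0.022410709527599545 F push -5.499385781643707 F along 0.43114382777601623 [-1.28844206  5.3636784  -0.44409003] 0.3971029672548999 15.575
tool angle cw 72.01444160970317 along 0.07942340624199667 normal -0.022400600499049243 F push -5.93944786323227 F along 0.9620918238335834 [-0.91888788  5.94628512  0.5918989 ] 0.39714787017024633 15.625
tool angle cw 72.03643688717331 along 0.07941492674548258 normal -0.022556176061837793 F push -5.499996743021818 F along 1.4256598972012469 [-0.34010259  5.67157831  0.10943916] 0.39712780686431126 15.875
tool angle cw 72.03774888370592 along 0.07938798724321618 normal -0.02255698230542844 F push -5.203672187123086 F along 0.49378170692628987 [-1.13504745  5.10232221  0.50097942] 0.3971367190893385 15.925
```

```bash
W='from h import *
where()'
python3 -m pendant '0 -0.04 0 0 0 0 0;0 0 0 0 0 0 0'>/dev/null; python3 -c "$W"
python3 -m pendant '0 -0.04 0 0 0 0 0;0 0 0 0 0 0 0'>/dev/null; python3 -c "$W"
python3 -m pendant '0 -0.04 0 0 0 0 0;0 0 0 0 0 0 0'>/dev/null; python3 -c "$W"
python3 -m pendant '0 -0.04 0 0 0 0 0;0 0 0 0 0 0 0'>/dev/null; python3 -c "$W"
python3 -m pendant '0 -0.04 0 0 0 0 0;0 0 0 0 0 0 0'>/dev/null; python3 -c "$W"
python3 -m pendant '0 -0.04 0 0 0 0 0;0 0 0 0 0 0 0'>/dev/null; python3 -c "$W"
```

```text
tool angle cw 72.05965015367329 along 0.07934526897765326 normal -0.022719698747038292 F push -5.083620744534797 F along 2.2786182375027213 [0.60193574 5.53831873 0.74152947] 0.39712939147940496 16.175
tool angle cw 72.08214326924119 along 0.07929355930685562 normal -0.022949209039803697 F push -4.674374484799294 F along 2.3110868802852726 [ 0.7609097   5.15867384 -0.45878123] 0.3971459618190898 16.425
tool angle cw 72.08846300751631 along 0.07925304918377137 normal -0.023286353266712304 F push -3.4544457522898715 F along 1.5574621037972702 [0.41956715 3.76601209 0.31977627] 0.39716518006593093 16.675
tool angle cw 72.0917320837821 along 0.07921821721337037 normal -0.02367574076232327 F push -2.0085282406840808 F along 1.8686279407101978 [ 1.16048275  2.48580688 -0.42646674] 0.39717957338169985 16.925
tool angle cw 72.09783448106644 along 0.07917590091401303 normal -0.0240340616942818 F push -2.3502549739333176 F along 2.3691402397002266 [ 1.53198212  2.96471832 -0.04712964] 0.3971841945908669 17.175
tool angle cw 72.09690730509202 along 0.0791598671509626 normal -0.02444012996543283 F push -0.2924321626831253 F along 0.8431608072541023 [ 0.71243714  0.53746632 -0.0211777 ] 0.39717290757806073 17.425
```

```bash
python3 -m pendant '0 -0.3 0 0 0 0 0;0 -2 0 0 0 0 0;0 -4 0 0 0 0 0;0 -5 0 0 0 0 0;0 -4 -3 0 0 0 0;0 -3 -5 0 0 0 0;0 0 0 0 0 0 0'>/dev/null
python3 - <<'E'
from h import *
bar("top");bar("top");bar("top")
print([landmark_of("top",l)[:1] for l in ("paint_jar","lacquer_bottle","work_ring")])
where()
E
```

```text
top 643 mean [ 0.5854 -0.0309] tilt cw from +y deg 66.6 bar z95 [0.2403 0.2426 0.2436] hub top [0.2493 0.2578 0.2598] [ 0.5849 -0.0316]
top 642 mean [ 0.5849 -0.0312] tilt cw from +y deg 66.6 bar z95 [0.2404 0.2429 0.2446] hub top [0.2494 0.2579 0.2599] [ 0.5851 -0.0307]
top 647 mean [ 0.5857 -0.0308] tilt cw from +y deg 66.6 bar z95 [0.2402 0.2427 0.244 ] hub top [0.2494 0.2579 0.2596] [ 0.5852 -0.0312]
[[{'xyz': [0.4702, 0.0706, 0.0017], 'p': 0.67}], [{'xyz': [0.5622, -0.2097, 0.0019], 'p': 0.96}], [{'xyz': [0.4443, -0.1168, -0.0012], 'p': 0.68}]]
tool angle cw 72.13406142987043 along 0.07921644416201401 normal -0.2071006055220459 F push 0.06041817810038932 F along 0.5265538130889509 [0.51969753 0.10403727 0.23622411] 0.4751206973961968 18.6
```

The arm settles at the same angle (66.6°) after both tightenings. It is steady and resists about 4 N before moving further, so the clamp is holding. Nothing else has moved and the robot is clear, so I'm handing in.

```bash
python3 -c "
from station import *
print(close_job())"
```

```text
the job is handed in; nothing more can be done
None
```

I pushed the cross arm clockwise with closed fingertips to about 7–8 N (finger-tight) and handed the job in; it eased back a degree or two on release and rests clamped at about 4 N, the jar, bottle and ring did not move, and I couldn't see the brooch under the foot to check it.

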